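# Set a gel cassette in its casting stand

### The job

Take the blue-edged gel cassette out of the plate rack and stand it in the casting stand, leaning back flat against the sloping rest with its foot down on the gasket, centred, behind the clamp jaw. Turn the black thumbscrew clockwise until it seats and the jaw bears on the glass, then back it off a quarter turn so that the glass is kept in but not squeezed, and finish still gripping the knob at that setting: keep hold of it so that it cannot creep while I do up its lock nut. Leave the orange-edged cassette and the other things on the bench alone.

Things in the scene. Friction and masses are not known exactly. Their poses are not given: they have to be found in the camera images.
- blue_cassette_mid (a point): centre of the gel cassette with blue edges: a loose glass slab 9 mm thick (x axis) x 100 mm wide (y axis) x 120 mm tall (z axis, up at the start), 0.2 kg, two clear panes with blue strips down the two upright edges, the same front and back. It starts upright in one of the two outer slots of the rack; the top edge, 60 mm above this point, is free to be gripped across the 9 mm
- orange_cassette_mid (a point): centre of the other cassette, the same but with orange edges, upright in the rack's other outer slot, 70 mm from the blue one. To be left alone
- rack: white plate rack, fixed, 130 x 120 mm (x, y); origin under its centre, z up. Three slots 35 mm apart along its x, each 11 mm wide, the outer two in use; their floor is 6 mm up and the toothed combs at their sides reach 36 mm up
- stand: casting stand, fixed: white base 186 x 130 mm (x, y), its top 14 mm up; origin under its middle, z up, front with the thumbscrew at -x, grey sloping rest at +x. Along its x, in the stand's frame: the thumbscrew stands at -60 mm, the jaw's pivot at -1 mm (36 mm up)
- stand_foot (a point): foot corner of the grey rest: mid-width, where its front face meets the gasket, 30 mm up; axes as the stand's. The rest, 124 mm wide, leans back 0.30 rad: its face rises from here along (sin 0.30, 0, cos 0.30) for 78 mm. The gasket ledge is square to that face and reaches 18 mm forward. A cassette fully home has its rear face on the rest and its lower end on the gasket
- cassette_home (a point): where the centre of a cassette that is home lies: 60 mm up the slope from the foot corner and 4.5 mm in front of the rest's face; axes as the stand's (not tilted). The cassette's top then sticks out 42 mm above the rest
- jaw_pad (a point): middle of the jaw's rubber pad, 52 mm wide, which faces the rest and meets the glass 62 mm up the slope. The aluminium jaw in front of the cassette is 56 mm wide and its flared lip reaches 80 mm up the slope, so a cassette goes in from above, along the slope, between jaw and rest; at a screw turn of 0 to 0.5 the gap from pad to rest is 14 to 13 mm
- knob (a point): middle of the thumbscrew's head, on its upright axis: a black knurled round knob 30 mm in diameter and 26 mm high, 60 to 86 mm above the bench, free all round down to 51 mm above the bench. It may be gripped at any angle. It does not rise or sink as it turns, and stays where it is left. A white line on top shows its turn
- thumbscrew (a joint): turn of the thumbscrew in rad; clockwise seen from above grows and closes the jaw (2.2 mm at the pad per rad), from 0 (open) to 2.90, where it comes up against its seat; from about 2.6 on the pad bears on a cassette that is home, with some 25 N at the seat, where the knob stops hard. It starts between 0 and 0.5; friction about 0.04 N m
- jaw (a joint): angle of the rocking jaw in rad, driven by the screw: 0.0355 times the thumbscrew's turn
- dropper: brown dropper bottle, 33 x 33 x 79 mm, origin under its centre; a bystander
- dish: open glass petri dish, 78 mm across, 15 mm high, origin under its centre; a bystander
- tape: roll of masking tape lying flat, 98 mm across, 25 mm high, origin under its centre; a bystander
- pen: marker pen, 139 x 17 x 19 mm, lying, origin under its centre; a bystander
Mind the look-alikes: they are no part of the job. Leave any purple or red look-alike of the part that bears blue_cassette_mid alone.

How it is judged:
By the outcome, as a careful person would: the job done as asked, in the order asked, and still so for the second after the job is handed in, while the arm keeps its last pose, push and grip.
It also fails if it takes over 59 s, if anything falls off the work surface, if the arm or the gripper's body presses on something with over 40 N, if the wrist force passes 120 N, or if a joint passes its speed limit or range.

### The arm

A 6-joint arm with a two-finger parallel gripper is mounted at the origin on a cart in front of the work surface, level with it; the furniture and walls round the work are solid. World frame = base frame: x ahead of the robot, y to its left, z up, the work surface at z = 0. Lengths are in mm, angles in rad, forces in N, time in s.
With the tool pointing down it reaches from about 250 to 800 mm from the base axis. Payload 8.5 kg.
Tool frame: the origin (TCP) lies midway between the tips of the shut fingers; the grasp point (between the pads) lies 19 mm behind it; z points along the fingers, y is the line along which they close (so a half turn about z gives the same grasp; the last joint's range is limited). The gripper opens to 85 mm and grips with 20 to 120 N. Pads are 22 mm wide; open, the fingers measure 114 mm over their backs; the gripper's body (76 mm by 85 mm) begins 54 mm behind the grasp point. The pads swing forward as they close: fully open they stand 13 mm farther back than shut.
Start: joints at [1.12, 0.238, -0.013, 1.319, 0, 1.571], TCP at [228.714, 472.513, 231.276] pointing down, gripper open.
Joint ranges: [-2.66, 2.66], [-1.03, 1.9], [-1.14, 1.46], [-1.82, 2.27], [-1.45, 1.34], [-3.14, 3.14]. Speed limits (rad/s): [2.22, 2.22, 2.79, 3.14, 3.14, 3.14].

### API

Orientations are given as [roll, pitch, yaw] about the fixed x, y, z axes, in that order (R = Rz(yaw) Ry(pitch) Rx(roll)).
In Python, from workcell import arm gives the robot as it stands. The module is installed in compiled form; this text tells all that it offers.
- The arm moves only by the shell command python3 -m crank 'ROWS'. ROWS is JSON, a list of rows, each an object with "delta_rot": the turn, a rotation vector about the world's x, y, z in rad, a list of three; "translation": the shift along the world's x, y, z in cm, a list of three; "gripper": the opening, from 0 (shut) to 1 (fully open). A call has 1 to 20 rows; each row is the pose to reach, as a shift and turn from the pose commanded when the call began; what a row does not reach only later rows make up. A row lasts 1/12 s, in which the tool goes at most 41.7 mm and 7.16 degrees, less where a joint would pass 70% of its speed; a pose out of reach is approached as far as the arm can. A call with a gripper value outside its range is refused whole. The fingers move at their own pace and stop on an object; the grip force is fixed at half the most. Time passes only in rows, so rows that repeat a pose let the fingers close. It gives the time, the measured TCP pose, the force, the opening and the grip force at its end, in the units of the state.
- arm.observe(): the state, without advancing time (a new reading comes with each control period).
- arm.get_image(name): name is "scene" or "top"; returns (picture, depth): 480x640x3 uint8, blue, green, red; 480x640 float32, mm along the optical axis (not along the pixel's ray), 0 where there is no reading.
- arm.camera_model(name): a dict with "fx", "fy", "cx", "cy" (pixels), "position" and "attitude" of the camera in the world. Camera axes: x right, y down, z forward; pixel columns grow to the right and rows downward; lengths in mm; the calibration is good to about 2 mm. A picture is of the moment at which its call begins. camera_model takes no time and is no camera call.
- arm.sign_off(): hands the job in; it is judged then, once.
The state is a dict: "clock": time; "q": joint angles; "qvel": joint speeds; "joint_torque": joint torques, N m; "eef_pos": TCP position; "orientation": TCP orientation; "ft_force": force on the tool from outside, world axes, zero at the start; "ft_torque": the same for the moment, N m; "gripper_width": finger opening in mm; "finger_force": force on a finger pad.
Only numpy, scipy, OpenCV 4.12 (cv2) and the standard library are available. Lean on these libraries where they do the work, as an engineer would, in place of code of your own. Each camera call takes 0.05 s, during which the arm holds its last target. There are 200 camera calls.

## Working session

There is one attempt and no reset: what is moved stays moved. The work goes in short steps, Python scripts to look and compute and a shell command to move; the robot and the scene stay as the last step left them, time stands still between calls to the robot, and variables do not carry over. Pictures are saved under pics/ and viewed, at most 10 in all, crops included, and the job is handed in when it is done.

```bash
mkdir -p pics
cat > h.py <<'E'
import numpy as np,cv2
from scipy.spatial.transform import Rotation as R
from workcell import arm
def look(n):
    im,d=arm.get_image(n); return im,d,arm.camera_model(n)
def rot(m):
    a=np.array(m["attitude"],float)
    return a if a.shape==(3,3) else (R.from_euler('xyz',a).as_matrix() if a.size==3 else R.from_quat(a).as_matrix())
def pts(d,m):
    v,u=np.mgrid[:480,:640]; p=np.stack([(u-m["cx"])/m["fx"]*d,(v-m["cy"])/m["fy"]*d,d],-1)
    return p@rot(m).T+np.array(m["position"])
E
python3 - <<'E'
from h import *
for n in("scene","top"):
    im,d,m=look(n); cv2.imwrite(f"pics/{n}0.png",im); np.savez(f"/tmp/{n}0.npz",im=im,d=d); print(n,m)
s=arm.observe(); print(s)
E
```

```text
scene {'fx': 485.18482470686837, 'fy': 485.18482470686837, 'cx': 326.9657281900548, 'cy': 234.35128796485031, 'position': array([-122.92796999, -940.56573195,  920.66039053]), 'attitude': array([-2.19134755,  0.00604696, -0.63011545])}
top {'fx': 526.6574009833439, 'fy': 526.6574009833439, 'cx': 311.62912684244634, 'cy': 242.06281285090924, 'position': array([ 399.45634002,   -9.54308219, 1552.10021073]), 'attitude': array([-3.01923374,  0.00970776, -1.59490848])}
{'clock': 0.1, 'q': array([ 1.11999436e+00,  2.38731213e-01, -1.41927267e-02,  1.31917494e+00,
        2.26070856e-05,  1.57080066e+00]), 'qvel': array([-1.44435505e-03, -8.47751135e-04,  1.00413230e-03, -1.10384103e-03,
       -8.23751878e-06, -1.49482038e-03]), 'joint_torque': array([ 1.53382744e-04, -5.39723361e+01,  3.46999562e+01,  1.34207515e-02,
        4.79230096e-05,  2.77852672e-05]), 'eef_pos': array([228.56654662, 472.2173834 , 230.72756298]), 'orientation': array([-3.14029010e+00, -2.26014272e-05,  2.69078632e+00]), 'ft_force': array([ 0.52813657,  0.57821133, -0.59527794]), 'ft_torque': array([ 0.02563364, -0.07275019, -0.02338098]), 'finger_force': 0.0, 'gripper_width': 85.69197687385221}
```

View pics/scene0.png

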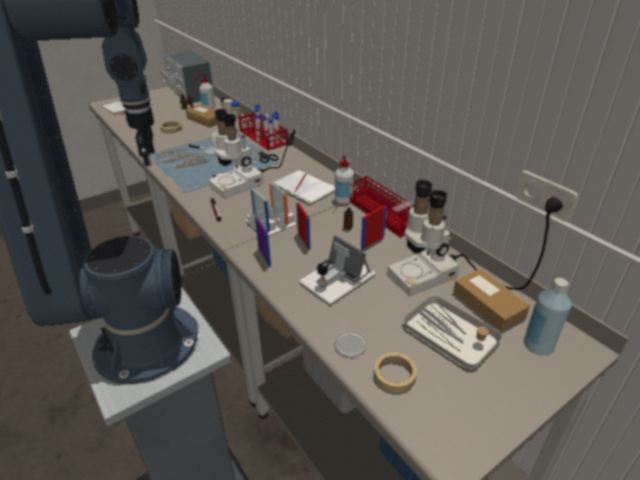

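View pics/top0.png

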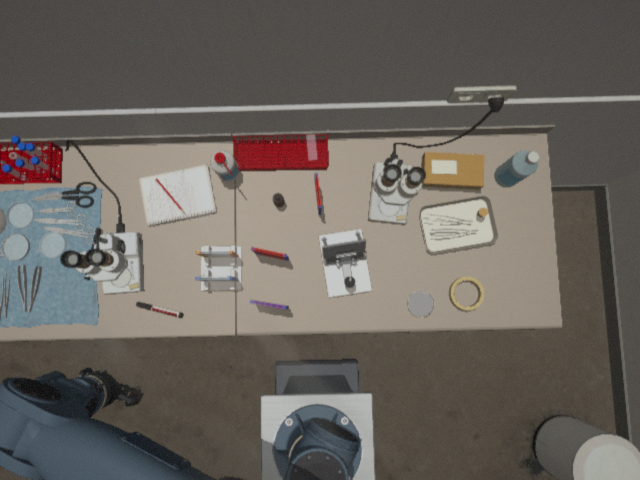

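Top: the rack is at about (220,268), with the blue cassette at (217,278) and the orange one at (217,253). The stand is at (345,262), with its knob at (349,283) and rest at (344,246). Candidates for "blue": the rack slab at (217,278), the purple slab at (270,304), the red slab at (270,253), and the red/blue slab at (319,195). Only the first is in the rack with blue edges, so I choose that one and check it in a crop.

Run:
```python
from h import *
t=np.load("/tmp/top0.npz");s=np.load("/tmp/scene0.npz")
a=cv2.resize(t["im"][230:310,190:390],(800,320),interpolation=cv2.INTER_CUBIC)
b=cv2.resize(s["im"][180:310,235:385],(323,280),interpolation=cv2.INTER_CUBIC)
c=cv2.resize(s["im"][180:240,240:310],(327,280),interpolation=cv2.INTER_CUBIC)
o=np.zeros((600,800,3),np.uint8);o[:320]=a;o[320:,:323]=b;o[320:,330:657]=c
cv2.imwrite("pics/crop0.png",o)
m=arm.camera_model("top");P=pts(t["d"],m);im=t["im"].astype(int);hsv=cv2.cvtColor(t["im"],cv2.COLOR_BGR2HSV)
print("table z",np.median(P[300:320,350:400,2]))
def show(n,mask):
    k,l,st,c=cv2.connectedComponentsWithStats(mask.astype(np.uint8))
    for i in range(1,k):
        if st[i,4]>=6:
            q=P[l==i];print(n,st[i],c[i].round(1),"med",np.median(q,0).round(0),"min",q.min(0).round(0),"max",q.max(0).round(0))
roi=np.zeros((480,640),bool);roi[235:305,195:250]=1
roi2=np.zeros((480,640),bool);roi2[225:300,315:375]=1
H,S,V=hsv[...,0],hsv[...,1],hsv[...,2]
show("blue",roi&(H>95)&(H<125)&(S>60)); show("orange",roi&(H<20)&(S>110))
show("white rack",roi&(V>170)&(S<45)); show("stand white",roi2&(V>170)&(S<45)); show("black",roi2&(V<60))
show("hi",roi2&(P[...,2]>95)); show("rackhi",roi&(P[...,2]>90))
```

```text
table z -0.2617455824455419
blue [195 277   4   2   6] [196.5 277.7] med [485. 314. 125.] min [485. 311. 118.] max [488. 319. 128.]
blue [228 277   4   3   9] [229.7 277.9] med [483. 224. 123.] min [480. 221. 117.] max [486. 230. 127.]
orange [230 251   3   3   6] [231.2 252.2] med [553. 221. 123.] min [551. 219. 115.] max [556. 223. 128.]
white rack [201 245   8   7  51] [204.6 248.1] med [577. 311.  32.] min [558. 286.  -6.] max [590. 331. 128.]
white rack [211 245  24   7 133] [222.6 248.3] med [577. 261.   6.] min [556. 226.  -5.] max [588. 300. 132.]
white rack [237 246   4  12  41] [238.7 250.8] med [569. 216.   5.] min [399. -10.  -5.] max [ 585.  224. 1552.]
white rack [201 257  40  25 402] [218.6 270.5] med [511. 275.   6.] min [399. -10.  -4.] max [ 554.  330. 1552.]
white rack [201 282   7   9  37] [202.9 286.4] med [465. 324.   6.] min [457. 304.  -2.] max [480. 329.  41.]
stand white [319 228  44  25 428] [339.8 236.9] med [603. -83.  14.] min [ 399. -148.   -7.] max [ 628.  -10. 1552.]
stand white [ 323  260   49   37 1101] [346.8 278.2] med [482. -91.  14.] min [ 399. -169.    2.] max [ 532.  -10. 1552.]
black [354 255   7   3  12] [356.8 256.1] med [ 543. -129.   32.] min [ 539. -138.   30.] max [ 546. -121.   42.]
black [327 257   9   5  18] [330.8 259.2] med [536. -54.  31.] min [530. -66.  26.] max [542. -42.  40.]
hi [322 240  44  10 147] [343.3 244.2] med [570. -87. 102.] min [ 558. -148.   95.] max [581. -28. 110.]
hi [336 250  20   8  95] [345.3 253.8] med [543. -91. 103.] min [ 533. -118.   95.] max [554. -66. 119.]
rackhi [196 251  38   5 165] [214.  252.7] med [553. 269. 121.] min [548. 219.  90.] max [559. 318. 132.]
rackhi [195 276  39   5 140] [213.3 278.3] med [484. 273. 122.] min [399. -10.  90.] max [ 488.  320. 1552.]
```

View pics/crop0.png

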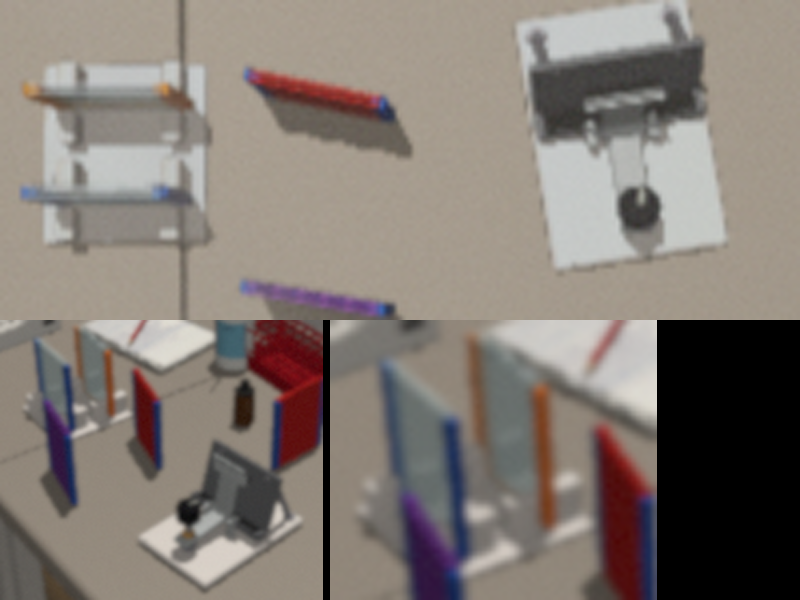

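The crop confirms the choice: a clear slab with blue edge strips in the near rack slot. The red and purple slabs stand loose on the bench. Next I work out geometry.

Run:
```python
from h import *
t=np.load("/tmp/top0.npz");m=arm.camera_model("top");P=pts(t["d"],m);hsv=cv2.cvtColor(t["im"],cv2.COLOR_BGR2HSV);H,S,V=[hsv[...,i].astype(int) for i in range(3)]
C=np.array(m["position"]);Rm=rot(m)
def ray(uv,z):
    uv=np.atleast_2d(uv).astype(float);d=np.c_[(uv[:,0]-m["cx"])/m["fx"],(uv[:,1]-m["cy"])/m["fy"],np.ones(len(uv))]@Rm.T
    return C+d*((z-C[2])/d[:,2])[:,None]
for n,r in(("blue",(270,288)),("orange",(245,262))):
    k=np.zeros((480,640),bool);k[r[0]:r[1],192:240]=1;k&=(P[...,2]>112)&(P[...,2]<140)
    v,u=np.nonzero(k);w=ray(np.c_[u,v],122)[:,:2]
    q=P[k];(cx,cy),sz,a=cv2.minAreaRect(w.astype(np.float32));vx,vy,x0,y0=cv2.fitLine(w.astype(np.float32),cv2.DIST_HUBER,0,.01,.01).ravel()
    print(n,len(q),"ctr",cx,cy,sz,"dir",np.degrees(np.arctan2(vy,vx)),x0,y0,"zmax",np.percentile(q[:,2],[50,95]), "ymm",w[:,1].min(),w[:,1].max())
k=np.zeros((480,640),bool);k[225:305,312:378]=1;k&=(V>165)&(S<45)&(np.abs(P[...,2]-14)<6)
v,u=np.nonzero(k);w=ray(np.c_[u,v],14)[:,:2].astype(np.float32);r=cv2.minAreaRect(w);print("stand",r,cv2.boxPoints(r).round(0).tolist())
k=np.zeros((480,640),bool);k[265:300,335:365]=1;k&=(P[...,2]>75)&(P[...,2]<96)
v,u=np.nonzero(k);w=ray(np.c_[u,v],86)[:,:2];print("knob depth",len(w),w.mean(0),cv2.minEnclosingCircle(w.astype(np.float32)),np.median(P[k][:,2]))
k2=np.zeros((480,640),bool);k2[270:295,338:360]=1;k2&=(V<80);v,u=np.nonzero(k2);w=ray(np.c_[u,v],86)[:,:2];print("knob dark",len(w),w.mean(0),cv2.minEnclosingCircle(w.astype(np.float32)))
# rest top edge
k=np.zeros((480,640),bool);k[235:252,315:370]=1;k&=(P[...,2]>98)&(P[...,2]<115);w=P[k][:,:2].astype(np.float32);print("rest",cv2.minAreaRect(w))
print(R.from_euler('xyz',arm.observe()["orientation"]).as_matrix().round(2))
```

```text
blue 84 ctr 483.9737243652344 269.15557861328125 (100.88520812988281, 5.433531761169434) dir 88.58003 484.04626 272.12955 zmax [125.45163748 129.4552453 ] ymm 218.79513740993946 319.5160032607047
orange 140 ctr 553.62646484375 267.7250061035156 (98.75961303710938, 8.247386932373047) dir 89.13515 554.47485 268.76294 zmax [122.89943409 129.06141412] ymm 218.36431304709603 316.9858265520098
stand ((524.5258178710938, -81.57219696044922), (182.83859252929688, 157.7419891357422), 7.786335468292236) [[423.0, -16.0], [445.0, -172.0], [626.0, -147.0], [604.0, 9.0]]
knob depth 95 [ 466.29881773 -101.87894816] ((466.6469421386719, -101.81977844238281), 15.603368759155273) 85.32060919939909
knob dark 64 [ 465.27824202 -100.79184419] ((466.0952453613281, -101.01235961914062), 13.824806213378906)
rest ((560.5589599609375, -89.19190979003906), (28.370792388916016, 121.29509735107422), 7.460529327392578)
[[-0.9   0.44 -0.  ]
 [ 0.44  0.9  -0.  ]
 [ 0.   -0.   -1.  ]]
```

Checks: the cassette is 100 mm wide, 70 mm from the orange one, with its top at about 126. The knob is 31 mm across at z 85, and stand yaw is about 0.133. I now move above the blue cassette.

```bash
python3 -m crank '[{"translation":[8,-6.5,0],"delta_rot":[0,0,-0.35],"gripper":0.5},{"translation":[16,-13,0],"delta_rot":[0,0,-0.7],"gripper":0.5},{"translation":[25.5,-20.4,0],"delta_rot":[0,0,-1.136],"gripper":0.5},{"translation":[25.5,-20.4,0],"delta_rot":[0,0,-1.136],"gripper":0.5},{"translation":[25.5,-20.4,0],"delta_rot":[0,0,-1.136],"gripper":0.5},{"translation":[25.5,-20.4,0],"delta_rot":[0,0,-1.136],"gripper":0.5},{"translation":[25.5,-20.4,0],"delta_rot":[0,0,-1.136],"gripper":0.5},{"translation":[25.5,-20.4,0],"delta_rot":[0,0,-1.136],"gripper":0.5},{"translation":[25.5,-20.4,0],"delta_rot":[0,0,-1.136],"gripper":0.5},{"translation":[25.5,-20.4,0],"delta_rot":[0,0,-1.136],"gripper":0.5},{"translation":[25.5,-20.4,0],"delta_rot":[0,0,-1.136],"gripper":0.5},{"translation":[25.5,-20.4,0],"delta_rot":[0,0,-1.136],"gripper":0.5},{"translation":[25.5,-20.4,0],"delta_rot":[0,0,-1.136],"gripper":0.5},{"translation":[25.5,-20.4,0],"delta_rot":[0,0,-1.136],"gripper":0.5}]'
python3 - <<'E'
from h import *
s=arm.observe();print(s["q"].round(3),R.from_euler('xyz',s["orientation"]).as_matrix().round(3).tolist())
# stand rest from the scene camera depth + top depth
t0=np.array([525.8,-93.6]);y=.133;c,sn=np.cos(y),np.sin(y)
for n in("top","scene"):
    d=np.load(f"/tmp/{n}0.npz");m=arm.camera_model(n);P=pts(d["d"],m);a=(P[...,0]-t0[0])*c+(P[...,1]-t0[1])*sn;b=-(P[...,0]-t0[0])*sn+(P[...,1]-t0[1])*c;z=P[...,2]
    for lo,hi in((-56,-34),(34,56)):
        k=(b>lo)&(b<hi)&(z>40)&(z<103)&(a>-10)&(a<50);f=a[k]-(z[k]-30)*np.tan(.3);print(n,lo,k.sum(),"foot x pct",np.percentile(f,[10,25,50,75,90]).round(1) if k.sum() else "")
    k=(b>-70)&(b<70)&(z>92)&(z<112)&(a>0)&(a<70);print(n,"rest b range",b[k].min(),b[k].max())
E
```

```text
clock: 1.27
eef_pos: [483.0, 269.3, 231.4]
orientation: [-3.142, -0.0, 1.558]
ft_force: [-0.2, 0.6, 0.1]
gripper_width: 42.3
finger_force: 0.0
[0.509 0.286 0.053 1.338 0.    2.092] [[0.012, 1.0, -0.0], [1.0, -0.012, 0.0], [0.0, -0.0, -1.0]]
top -56 81 foot x pct [19.1 20.1 20.8 22.1 22.9]
top 34 76 foot x pct [18.5 19.8 20.8 21.8 22.8]
top rest b range -60.92508036552463 60.56006638333974
scene -56 140 foot x pct [15.3 16.8 18.3 20.  21.4]
scene 34 89 foot x pct [15.1 16.3 17.5 19.1 21. ]
scene rest b range -63.251573695467826 59.60548211526415
```

```bash
python3 -m crank '[{"translation":[0,0,-4],"delta_rot":[0,0,0],"gripper":0.5},{"translation":[0,0,-8],"delta_rot":[0,0,0],"gripper":0.5},{"translation":[0,0,-11],"delta_rot":[0,0,0],"gripper":0.5},{"translation":[0,0,-13.4],"delta_rot":[0,0,0],"gripper":0.5},{"translation":[0,0,-13.4],"delta_rot":[0,0,0],"gripper":0.5},{"translation":[0,0,-13.4],"delta_rot":[0,0,0],"gripper":0.5},{"translation":[0,0,-13.4],"delta_rot":[0,0,0],"gripper":0.5}]'
python3 - <<'E'
from h import *
im,d,m=look("scene");a=cv2.resize(im[150:290,200:340],(560,560),interpolation=cv2.INTER_CUBIC);cv2.imwrite("pics/g1.png",a)
E
```

```text
clock: 1.85
eef_pos: [484.3, 269.3, 98.9]
orientation: [3.14, -0.001, 1.556]
ft_force: [-0.3, -0.1, 0.5]
gripper_width: 43.0
finger_force: 0.0
```

View pics/g1.png

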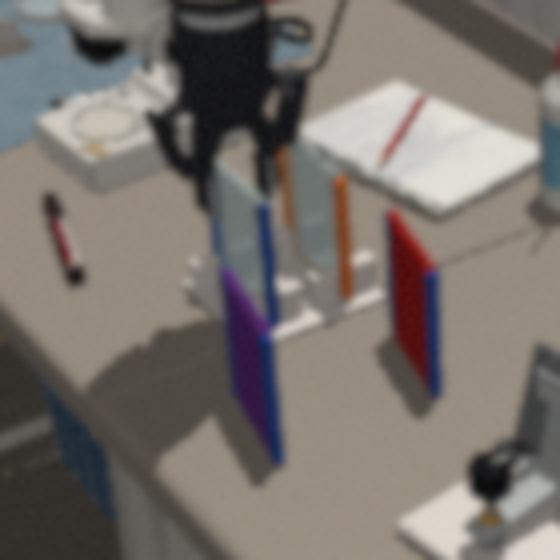

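The fingers straddle the top of the blue cassette at (240,185), clear of the orange one. I close and lift.

```bash
python3 -m crank '[{"translation":[0,0,0],"delta_rot":[0,0,0],"gripper":0},{"translation":[0,0,0],"delta_rot":[0,0,0],"gripper":0},{"translation":[0,0,0],"delta_rot":[0,0,0],"gripper":0},{"translation":[0,0,0],"delta_rot":[0,0,0],"gripper":0},{"translation":[0,0,0],"delta_rot":[0,0,0],"gripper":0},{"translation":[0,0,0],"delta_rot":[0,0,0],"gripper":0},{"translation":[0,0,0],"delta_rot":[0,0,0],"gripper":0},{"translation":[0,0,0],"delta_rot":[0,0,0],"gripper":0}]'; python3 -m crank '[{"translation":[0,0,1],"delta_rot":[0,0,0],"gripper":0},{"translation":[0,0,2.5],"delta_rot":[0,0,0],"gripper":0},{"translation":[0,0,5],"delta_rot":[0,0,0],"gripper":0},{"translation":[0,0,8],"delta_rot":[0,0,0],"gripper":0},{"translation":[0,0,11],"delta_rot":[0,0,0],"gripper":0},{"translation":[0,0,14],"delta_rot":[0,0,0],"gripper":0},{"translation":[0,0,17],"delta_rot":[0,0,0],"gripper":0},{"translation":[0,0,17],"delta_rot":[0,0,0],"gripper":0},{"translation":[0,0,17],"delta_rot":[0,0,0],"gripper":0}]'
```

```text
clock: 2.57
eef_pos: [484.4, 268.9, 98.5]
orientation: [3.14, -0.001, 1.555]
ft_force: [-0.8, -0.1, 5.8]
gripper_width: 7.9
finger_force: 59.7
clock: 3.32
eef_pos: [484.3, 268.8, 269.2]
orientation: [3.139, -0.002, 1.555]
ft_force: [0.1, 0.2, -2.7]
gripper_width: 7.8
finger_force: 59.0
```

Run:
```python
from h import *
y=.133;s=np.array([-np.sin(y),np.cos(y),0])
print((R.from_rotvec(.3*s)*R.from_rotvec([0,0,.149])).as_rotvec().round(3), np.array([600,-84,240])-arm.observe()["eef_pos"])
```

```text
[-0.018  0.3    0.148] [ 115.69087908 -352.79411203  -29.18902537]
```

```bash
python3 -m crank '[{"translation":[1,-3,0],"delta_rot":[0,0.02,0.01],"gripper":0},{"translation":[2,-6,0],"delta_rot":[-0.002,0.04,0.02],"gripper":0},{"translation":[3,-9,0],"delta_rot":[-0.004,0.07,0.035],"gripper":0},{"translation":[4,-12,0],"delta_rot":[-0.006,0.1,0.05],"gripper":0},{"translation":[5,-15,0],"delta_rot":[-0.008,0.13,0.065],"gripper":0},{"translation":[6,-18,0],"delta_rot":[-0.01,0.16,0.08],"gripper":0},{"translation":[7,-21,0],"delta_rot":[-0.011,0.19,0.095],"gripper":0},{"translation":[8,-24,0],"delta_rot":[-0.013,0.22,0.11],"gripper":0},{"translation":[9,-27,0],"delta_rot":[-0.015,0.25,0.125],"gripper":0},{"translation":[10,-30,0],"delta_rot":[-0.017,0.28,0.14],"gripper":0},{"translation":[11,-33,0],"delta_rot":[-0.018,0.3,0.148],"gripper":0},{"translation":[11.57,-35.3,-1],"delta_rot":[-0.018,0.3,0.148],"gripper":0},{"translation":[11.57,-35.3,-2],"delta_rot":[-0.018,0.3,0.148],"gripper":0},{"translation":[11.57,-35.3,-2.9],"delta_rot":[-0.018,0.3,0.148],"gripper":0},{"translation":[11.57,-35.3,-2.9],"delta_rot":[-0.018,0.3,0.148],"gripper":0},{"translation":[11.57,-35.3,-2.9],"delta_rot":[-0.018,0.3,0.148],"gripper":0},{"translation":[11.57,-35.3,-2.9],"delta_rot":[-0.018,0.3,0.148],"gripper":0}]'
cat > rel.py <<'E'
import sys
from h import *
tag=sys.argv[1];o=[]
t0=np.array([525.8,-93.6]);y=.133;c,sn=np.cos(y),np.sin(y)
s=arm.observe();e=s["eef_pos"];a,b=(e[0]-t0[0])*c+(e[1]-t0[1])*sn,-(e[0]-t0[0])*sn+(e[1]-t0[1])*c
print("tcp stand",a.round(1),b.round(1),e[2].round(1),"toolz",R.from_euler('xyz',s["orientation"]).as_matrix()[:,2].round(3),"q",s["q"].round(2))
for n,r in(("scene",(190,310,290,410)),("top",(190,310,290,410))):
    im,d,m=look(n);o.append(cv2.resize(im[r[0]:r[1],r[2]:r[3]],(400,400),interpolation=cv2.INTER_CUBIC))
    P=pts(d,m);A=(P[...,0]-t0[0])*c+(P[...,1]-t0[1])*sn;B=-(P[...,0]-t0[0])*sn+(P[...,1]-t0[1])*c;z=P[...,2]
    hsv=cv2.cvtColor(im,cv2.COLOR_BGR2HSV);k=(hsv[...,0]>95)&(hsv[...,0]<130)&(hsv[...,1]>70)&(abs(B)<75)&(A>-20)&(A<120)&(z>25)&(z<290)
    for nm,q in(("blue L",k&(B>0)),("blue R",k&(B<0))):
        if q.sum()>5: print(n,nm,q.sum(),"b",np.percentile(B[q],[5,50,95]).round(1),"z",np.percentile(z[q],[3,97]).round(1),"slope-n x0",np.percentile(A[q]-(z[q]-30)*np.tan(.3),[10,50,90]).round(1))
    for nm,lo,hi in(("restR",-58,-34),("restL",34,58)):
        q=(B>lo)&(B<hi)&(z>40)&(z<100)&(A>-10)&(A<60)&(hsv[...,1]<60)
        if q.sum()>5: print(n,nm,q.sum(),np.percentile(A[q]-(z[q]-30)*np.tan(.3),[10,50,90]).round(1))
cv2.imwrite(f"pics/{tag}.png",np.hstack(o))
E
python3 rel.py h1
```

```text
clock: 4.73
eef_pos: [599.1, -83.6, 238.7]
orientation: [-2.841, 0.0, 1.705]
ft_force: [-0.8, -0.1, -1.9]
gripper_width: 8.3
finger_force: 59.1
tcp stand 74.0 0.1 238.7 toolz [-0.293 -0.04  -0.955] q [-0.1   0.63  0.58  1.82 -0.07  1.34]
scene blue L 137 b [37.4 43.3 50.2] z [163.6 262.7] slope-n x0 [-0.3  2.7  5.4]
scene blue R 157 b [-49.2 -45.4 -39.4] z [158.4 259.3] slope-n x0 [0.8 3.5 8.5]
scene restR 162 [15.6 18.6 22.7]
scene restL 94 [15.6 18.4 20.4]
```

View pics/h1.png

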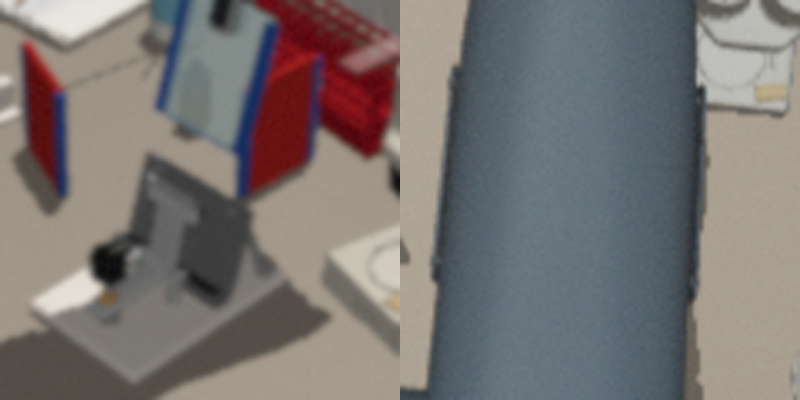

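The held cassette (scene crop, around (220,70)) is parallel to the rest and centred over it to about 1 mm. The top view is blocked by the arm. I move in over the gap.

```bash
python3 -m crank '[{"translation":[0.39,-0.02,0],"delta_rot":[0,0,0],"gripper":0},{"translation":[0,-0.07,-1.3],"delta_rot":[0,0,0],"gripper":0},{"translation":[-0.4,-0.12,-2.6],"delta_rot":[0,0,0],"gripper":0},{"translation":[-0.76,-0.17,-3.8],"delta_rot":[0,0,0],"gripper":0},{"translation":[-0.76,-0.17,-3.8],"delta_rot":[0,0,0],"gripper":0},{"translation":[-0.76,-0.17,-3.8],"delta_rot":[0,0,0],"gripper":0}]'
sed -i 's/("scene",(190,310,290,410)),("top",(190,310,290,410))/("scene",(200,300,300,400)),/;s/(400,400)/(600,600)/' rel.py; sed -i 's/for n,r in(("scene",(200,300,300,400)),)/for n,r in (("scene",(200,300,300,400)),)/' rel.py; python3 rel.py h2
```

```text
clock: 5.33
eef_pos: [591.7, -86.0, 200.6]
orientation: [-2.841, 0.0, 1.704]
ft_force: [-0.5, 0.2, -1.3]
gripper_width: 8.1
finger_force: 59.2
tcp stand 66.4 -1.2 200.6 toolz [-0.294 -0.04  -0.955] q [-0.11  0.62  0.46  1.71 -0.07  1.34]
scene blue L 137 b [ 6.4 41.2 46.6] z [122.2 283. ] slope-n x0 [-32.7   6.3   9.5]
scene blue R 162 b [-50.6 -46.7 -41. ] z [118.6 220.2] slope-n x0 [ 4.   7.8 11.7]
scene restR 155 [15.9 18.7 39.4]
scene restL 95 [15.  17.5 20.8]
```

View pics/h2.png

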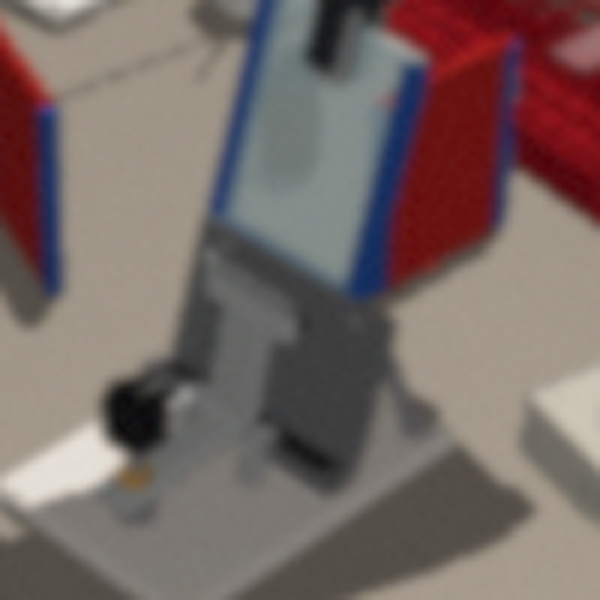

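```bash
python3 -m crank '[{"translation":[-0.147,-0.02,-0.478],"delta_rot":[0,0,0],"gripper":0},{"translation":[-0.293,-0.039,-0.955],"delta_rot":[0,0,0],"gripper":0},{"translation":[-0.44,-0.059,-1.433],"delta_rot":[0,0,0],"gripper":0},{"translation":[-0.586,-0.078,-1.91],"delta_rot":[0,0,0],"gripper":0},{"translation":[-0.586,-0.078,-1.91],"delta_rot":[0,0,0],"gripper":0}]';  python3 -m crank '[{"translation":[-0.147,-0.02,-0.478],"delta_rot":[0,0,0],"gripper":0},{"translation":[-0.293,-0.039,-0.955],"delta_rot":[0,0,0],"gripper":0},{"translation":[-0.44,-0.059,-1.433],"delta_rot":[0,0,0],"gripper":0},{"translation":[-0.586,-0.078,-1.91],"delta_rot":[0,0,0],"gripper":0},{"translation":[-0.586,-0.078,-1.91],"delta_rot":[0,0,0],"gripper":0}]'
```

```text
clock: 5.8
eef_pos: [585.3, -86.9, 180.1]
orientation: [-2.84, 0.0, 1.704]
ft_force: [0.2, -0.1, -2.4]
gripper_width: 8.1
finger_force: 59.1
clock: 6.22
eef_pos: [579.4, -87.7, 161.0]
orientation: [-2.84, 0.0, 1.704]
ft_force: [-0.2, -0.5, -2.0]
gripper_width: 7.8
finger_force: 59.1
```

```bash
python3 -m crank '[{"translation":[-0.147,-0.02,-0.478],"delta_rot":[0,0,0],"gripper":0},{"translation":[-0.293,-0.039,-0.955],"delta_rot":[0,0,0],"gripper":0},{"translation":[-0.44,-0.059,-1.433],"delta_rot":[0,0,0],"gripper":0},{"translation":[-0.586,-0.078,-1.91],"delta_rot":[0,0,0],"gripper":0},{"translation":[-0.733,-0.098,-2.39],"delta_rot":[0,0,0],"gripper":0},{"translation":[-0.88,-0.118,-2.87],"delta_rot":[0,0,0],"gripper":0},{"translation":[-0.967,-0.129,-3.15],"delta_rot":[0,0,0],"gripper":0},{"translation":[-0.967,-0.129,-3.15],"delta_rot":[0,0,0],"gripper":0}]';  python3 -m crank '[{"translation":[-0.059,-0.008,-0.191],"delta_rot":[0,0,0],"gripper":0},{"translation":[-0.117,-0.016,-0.382],"delta_rot":[0,0,0],"gripper":0},{"translation":[-0.117,-0.016,-0.382],"delta_rot":[0,0,0],"gripper":0}]'
```

```text
clock: 6.88
eef_pos: [569.9, -89.0, 129.9]
orientation: [-2.84, 0.0, 1.704]
ft_force: [0.0, -0.2, -2.6]
gripper_width: 8.2
finger_force: 59.2
clock: 7.13
eef_pos: [569.2, -89.2, 126.5]
orientation: [-2.841, 0.0, 1.704]
ft_force: [-1.0, -1.1, -2.6]
gripper_width: 8.2
finger_force: 59.2
```

```bash
python3 -m crank '[{"translation":[-0.059,-0.008,-0.191],"delta_rot":[0,0,0],"gripper":0},{"translation":[-0.117,-0.016,-0.382],"delta_rot":[0,0,0],"gripper":0},{"translation":[-0.117,-0.016,-0.382],"delta_rot":[0,0,0],"gripper":0}]';  python3 -m crank '[{"translation":[-0.059,-0.008,-0.191],"delta_rot":[0,0,0],"gripper":0},{"translation":[-0.059,-0.008,-0.191],"delta_rot":[0,0,0],"gripper":0},{"translation":[-0.059,-0.008,-0.191],"delta_rot":[0,0,0],"gripper":0}]';  python3 -m crank '[{"translation":[-0.029,-0.004,-0.096],"delta_rot":[0,0,0],"gripper":0},{"translation":[-0.029,-0.004,-0.096],"delta_rot":[0,0,0],"gripper":0},{"translation":[-0.029,-0.004,-0.096],"delta_rot":[0,0,0],"gripper":0}]'
```

```text
clock: 7.38
eef_pos: [567.9, -89.3, 122.6]
orientation: [-2.841, 0.0, 1.704]
ft_force: [0.7, 0.6, -2.6]
gripper_width: 7.9
finger_force: 59.2
clock: 7.63
eef_pos: [567.4, -89.4, 121.0]
orientation: [-2.841, 0.0, 1.704]
ft_force: [-0.3, 0.4, -2.2]
gripper_width: 8.0
finger_force: 59.2
clock: 7.88
eef_pos: [567.4, -89.6, 120.3]
orientation: [-2.842, 0.001, 1.704]
ft_force: [1.3, 0.0, 1.0]
gripper_width: 8.1
finger_force: 59.6
```

```bash
python3 -m crank '[{"translation":[-0.029,-0.004,-0.096],"delta_rot":[0,0,0],"gripper":0},{"translation":[-0.029,-0.004,-0.096],"delta_rot":[0,0,0],"gripper":0},{"translation":[-0.029,-0.004,-0.096],"delta_rot":[0,0,0],"gripper":0}]';  python3 -m crank '[{"translation":[0.095,0.013,-0.03],"delta_rot":[0,0,0],"gripper":0},{"translation":[0.095,0.013,-0.03],"delta_rot":[0,0,0],"gripper":0},{"translation":[0.095,0.013,-0.03],"delta_rot":[0,0,0],"gripper":0}]'; python3 -m crank '[{"translation":[0.095,0.013,-0.03],"delta_rot":[0,0,0],"gripper":0},{"translation":[0.095,0.013,-0.03],"delta_rot":[0,0,0],"gripper":0},{"translation":[0.095,0.013,-0.03],"delta_rot":[0,0,0],"gripper":0}]'
```

```text
clock: 8.13
eef_pos: [567.6, -89.6, 120.3]
orientation: [-2.843, 0.001, 1.704]
ft_force: [2.1, -1.3, 7.0]
gripper_width: 7.7
finger_force: 60.8
clock: 8.38
eef_pos: [568.0, -89.6, 120.1]
orientation: [-2.842, 0.001, 1.704]
ft_force: [0.1, -0.7, 9.3]
gripper_width: 7.7
finger_force: 61.0
clock: 8.63
eef_pos: [568.5, -89.5, 120.0]
orientation: [-2.841, 0.001, 1.704]
ft_force: [-1.4, -0.6, 12.6]
gripper_width: 8.0
finger_force: 61.2
```

```bash
python3 -m crank '[{"translation":[0.095,0.013,-0.03],"delta_rot":[0,0,0],"gripper":0},{"translation":[0.095,0.013,-0.03],"delta_rot":[0,0,0],"gripper":0},{"translation":[0.095,0.013,-0.03],"delta_rot":[0,0,0],"gripper":0}]'; python3 -m crank '[{"translation":[0.095,0.013,-0.03],"delta_rot":[0,0,0],"gripper":0},{"translation":[0.095,0.013,-0.03],"delta_rot":[0,0,0],"gripper":0},{"translation":[0.095,0.013,-0.03],"delta_rot":[0,0,0],"gripper":0}]'; python3 rel.py h3
```

```text
clock: 8.88
eef_pos: [569.0, -89.4, 119.8]
orientation: [-2.841, 0.001, 1.704]
ft_force: [-3.3, -0.7, 13.5]
gripper_width: 8.0
finger_force: 61.5
clock: 9.13
eef_pos: [569.5, -89.4, 119.7]
orientation: [-2.84, 0.001, 1.704]
ft_force: [-3.9, -0.6, 15.8]
gripper_width: 7.7
finger_force: 61.9
tcp stand 43.9 -1.6 119.7 toolz [-0.294 -0.041 -0.955] q [-0.12  0.61  0.24  1.49 -0.07  1.33]
scene blue L 123 b [14.2 40.8 47. ] z [ 38.7 275.4] slope-n x0 [-20.1   7.6  11. ]
scene blue R 198 b [-50.9 -46.9 -39.6] z [ 34.4 144.4] slope-n x0 [ 6.6 10.8 18.7]
scene restR 84 [ 6.9 17.2 43.8]
scene restL 22 [ 5.9  8.2 12.7]
```

View pics/h3.png

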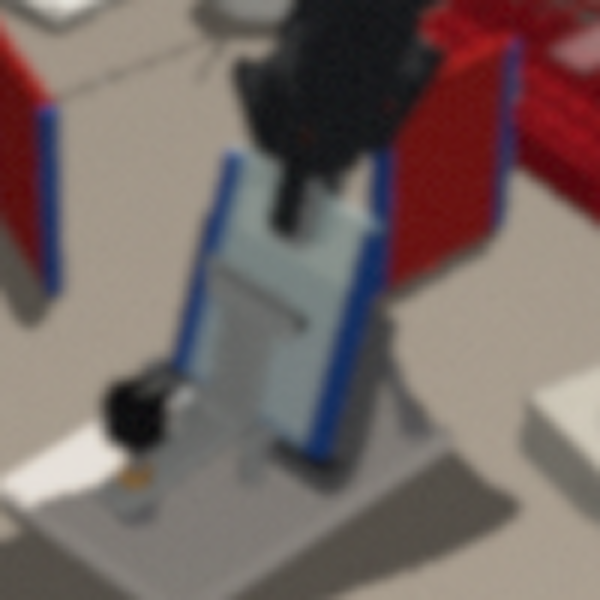

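The cassette sits behind the jaw with its foot on the gasket, at (310,450) in the crop. Contact forces confirm it. I release and retreat up the slope.

```bash
python3 -m crank '[{"translation":[0,0,0],"delta_rot":[0,0,0],"gripper":0.3},{"translation":[0,0,0],"delta_rot":[0,0,0],"gripper":0.3},{"translation":[0,0,0],"delta_rot":[0,0,0],"gripper":0.3},{"translation":[0,0,0],"delta_rot":[0,0,0],"gripper":0.3},{"translation":[0,0,0],"delta_rot":[0,0,0],"gripper":0.3},{"translation":[0.147,0.02,0.478],"delta_rot":[0,0,0],"gripper":0.3},{"translation":[0.586,0.078,1.91],"delta_rot":[0,0,0],"gripper":0.3},{"translation":[1.17,0.157,3.82],"delta_rot":[0,0,0],"gripper":0.3},{"translation":[2.05,0.27,6.69],"delta_rot":[0,0,0],"gripper":0.3},{"translation":[2.93,0.39,9.55],"delta_rot":[0,0,0],"gripper":0.3},{"translation":[2.93,0.39,9.55],"delta_rot":[0,0,0],"gripper":0.3},{"translation":[2.93,0.39,9.55],"delta_rot":[0,0,0],"gripper":0.3}]'
python3 - <<'E'
from h import *
s=arm.observe();e=s["eef_pos"];r0=R.from_euler('xyz',s["orientation"])
# knob grasp: tool down with yaw = pi+q1-q6, q1~atan2(-101.5,466.3), q6=-1.45
for q6 in(-1.45,):
    yaw=np.pi+np.arctan2(-101.5,466.3)-q6; yaw=(yaw+np.pi)%(2*np.pi)-np.pi
    r=R.from_euler('xyz',[np.pi,0,yaw]);print(yaw,(r*r0.inv()).as_rotvec(),e)
# untilt only and remaining yaw
print("untilt rotvec",(R.from_euler('xyz',[np.pi,0,1.704])*r0.inv()).as_rotvec().round(3),np.array([466.3,-101.5,0])-e)
E
```

```text
clock: 10.18
eef_pos: [601.3, -85.0, 214.8]
orientation: [-2.845, 0.001, 1.704]
ft_force: [0.4, -0.2, -0.3]
gripper_width: 25.6
finger_force: 0.0
-1.9059204216528016 [ 0.40530996 -0.03938396  2.64735304] [601.26152867 -85.04450539 214.82272931]
untilt rotvec [ 0.041 -0.294 -0.   ] [-134.96152867  -16.45549461 -214.82272931]
```

Run:
```python
from h import *
s=arm.observe();r0=R.from_euler('xyz',s["orientation"])
for f in(.5,1): 
    print(((R.from_euler('xyz',[np.pi,0,1.704+2.22])*r0.inv())).as_rotvec().round(3))
    break
t0=np.array([525.8,-93.6]);y=.133;c,sn=np.cos(y),np.sin(y)
for n in("scene","top"):
    im,d,m=look(n);P=pts(d,m);hsv=cv2.cvtColor(im,cv2.COLOR_BGR2HSV);k=(np.hypot(P[...,0]-466,P[...,1]+101)<25)&(P[...,2]>58)&(P[...,2]<95)&(hsv[...,2]<75)
    q=P[k];print(n,k.sum())
    if k.sum()>5: print("med",np.median(q,0),"rng",np.percentile(q,[3,97],axis=0).round(1).tolist()); v,u=np.nonzero(k);print(u.mean(),v.mean())
    A=(P[...,0]-t0[0])*c+(P[...,1]-t0[1])*sn;B=-(P[...,0]-t0[0])*sn+(P[...,1]-t0[1])*c
    k=(hsv[...,0]>95)&(hsv[...,0]<130)&(hsv[...,1]>70)&(abs(B)<65)&(A>0)&(A<75)&(P[...,2]>30)&(P[...,2]<150)
    x0=A-(P[...,2]-30)*np.tan(.3)
    for nm,q in(("L",k&(B>0)),("R",k&(B<0))):
        if q.sum()>5: print(n,nm,q.sum(),"b",np.percentile(B[q],[5,50,95]).round(1),"z",P[...,2][q].min().round(1),P[...,2][q].max().round(1),"x0",np.percentile(x0[q],[10,50,90]).round(1))
```

```text
[ 0.349 -0.117  2.2  ]
scene 100
med [ 462.36798571 -111.38083854   82.5252001 ] rng [[449.9, -117.4, 65.5], [475.7, -95.3, 88.8]]
322.56 268.63
scene L 102 b [34.9 41.8 46.8] z 31.5 142.9 x0 [ 6.2  8.4 11.5]
scene R 192 b [-50.9 -47.4 -40.8] z 31.6 149.7 x0 [ 6.7 10.4 17.8]
top 0
```

```bash
python3 -m crank '[{"translation":[-3,-0.4,0],"delta_rot":[0.349,-0.117,2.2],"gripper":0.5},{"translation":[-6,-0.8,0],"delta_rot":[0.349,-0.117,2.2],"gripper":0.5},{"translation":[-9,-1.2,0],"delta_rot":[0.349,-0.117,2.2],"gripper":0.5},{"translation":[-12,-1.5,0],"delta_rot":[0.349,-0.117,2.2],"gripper":0.5},{"translation":[-13.48,-1.65,0],"delta_rot":[0.349,-0.117,2.2],"gripper":0.5},{"translation":[-13.48,-1.65,0],"delta_rot":[0.349,-0.117,2.2],"gripper":0.5},{"translation":[-13.48,-1.65,0],"delta_rot":[0.349,-0.117,2.2],"gripper":0.5},{"translation":[-13.48,-1.65,0],"delta_rot":[0.349,-0.117,2.2],"gripper":0.5},{"translation":[-13.48,-1.65,0],"delta_rot":[0.349,-0.117,2.2],"gripper":0.5},{"translation":[-13.48,-1.65,0],"delta_rot":[0.349,-0.117,2.2],"gripper":0.5},{"translation":[-13.48,-1.65,0],"delta_rot":[0.349,-0.117,2.2],"gripper":0.5},{"translation":[-13.48,-1.65,0],"delta_rot":[0.349,-0.117,2.2],"gripper":0.5},{"translation":[-13.48,-1.65,0],"delta_rot":[0.349,-0.117,2.2],"gripper":0.5},{"translation":[-13.48,-1.65,0],"delta_rot":[0.349,-0.117,2.2],"gripper":0.5},{"translation":[-13.48,-1.65,0],"delta_rot":[0.349,-0.117,2.2],"gripper":0.5},{"translation":[-13.48,-1.65,-1],"delta_rot":[0.349,-0.117,2.2],"gripper":0.5},{"translation":[-13.48,-1.65,-2],"delta_rot":[0.349,-0.117,2.2],"gripper":0.5},{"translation":[-13.48,-1.65,-2.5],"delta_rot":[0.349,-0.117,2.2],"gripper":0.5},{"translation":[-13.48,-1.65,-2.5],"delta_rot":[0.349,-0.117,2.2],"gripper":0.5},{"translation":[-13.48,-1.65,-2.5],"delta_rot":[0.349,-0.117,2.2],"gripper":0.5}]'; python3 -c "
from h import *
s=arm.observe();print(s['q'].round(3))
im,d,m=look('top');cv2.imwrite('pics/t2.png',cv2.resize(im[220:310,310:390],(640,720))[:600])
hsv=cv2.cvtColor(im,cv2.COLOR_BGR2HSV);P=pts(d,m)
"
```

```text
clock: 11.95
eef_pos: [464.1, -101.7, 187.6]
orientation: [-3.14, -0.002, -2.364]
ft_force: [-0.0, 0.5, 0.6]
gripper_width: 42.6
finger_force: 0.0
[-0.214  0.173 -0.212  1.186 -0.003 -0.992]
```

```bash
python3 -m crank '[{"translation":[0.24,0.02,-3],"delta_rot":[0,0,0],"gripper":0.5},{"translation":[0.24,0.02,-6],"delta_rot":[0,0,0],"gripper":0.5},{"translation":[0.24,0.02,-8],"delta_rot":[0,0,0],"gripper":0.5},{"translation":[0.24,0.02,-9],"delta_rot":[0,0,0],"gripper":0.5},{"translation":[0.24,0.02,-9],"delta_rot":[0,0,0],"gripper":0.5},{"translation":[0.24,0.02,-9],"delta_rot":[0,0,0],"gripper":0.5}]'; python3 -c "
from h import *
im,d,m=look('scene');cv2.imwrite('pics/k1.png',cv2.resize(im[210:310,280:400],(720,600),interpolation=cv2.INTER_CUBIC))
"
```

```text
clock: 12.5
eef_pos: [467.5, -101.2, 98.4]
orientation: [-3.139, -0.002, -2.361]
ft_force: [0.0, -0.3, -0.3]
gripper_width: 42.8
finger_force: 0.0
```

View pics/k1.png

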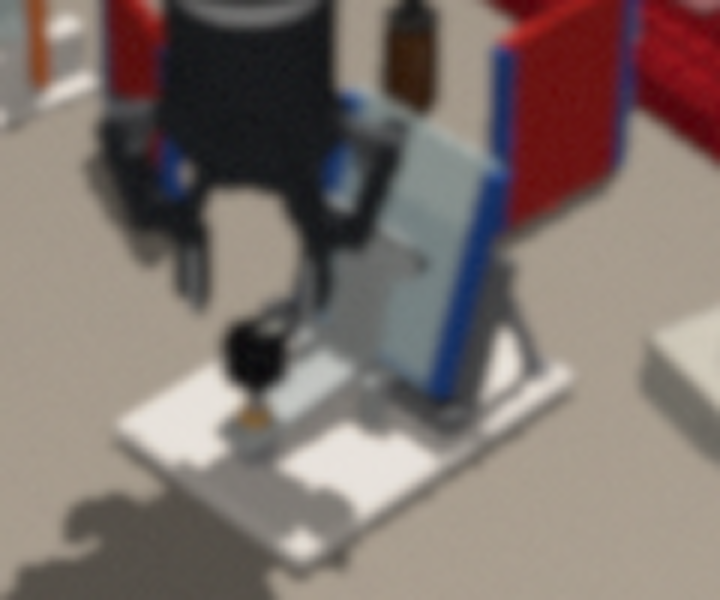

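The cassette leans flat on the rest and the fingers straddle the knob at (255,345). I descend and grip.

```bash
python3 -m crank '[{"translation":[-0.05,0,-1.5],"delta_rot":[0,0,0],"gripper":0.5},{"translation":[-0.05,0,-3],"delta_rot":[0,0,0],"gripper":0.5},{"translation":[-0.05,0,-4.1],"delta_rot":[0,0,0],"gripper":0.5},{"translation":[-0.05,0,-4.1],"delta_rot":[0,0,0],"gripper":0.5},{"translation":[-0.05,0,-4.1],"delta_rot":[0,0,0],"gripper":0.5}]'; python3 -m crank '[{"translation":[0,0,0],"delta_rot":[0,0,0],"gripper":0.2},{"translation":[0,0,0],"delta_rot":[0,0,0],"gripper":0.2},{"translation":[0,0,0],"delta_rot":[0,0,0],"gripper":0.2},{"translation":[0,0,0],"delta_rot":[0,0,0],"gripper":0.2},{"translation":[0,0,0],"delta_rot":[0,0,0],"gripper":0.2},{"translation":[0,0,0],"delta_rot":[0,0,0],"gripper":0.2}]'; python3 -c "
from workcell import arm
s=arm.observe();print(s['q'].round(3),s['ft_torque'])"
```

```text
clock: 12.97
eef_pos: [467.5, -101.5, 58.2]
orientation: [-3.138, -0.001, -2.36]
ft_force: [-0.5, 0.9, 0.3]
gripper_width: 43.0
finger_force: 0.0
clock: 13.47
eef_pos: [467.8, -101.3, 58.9]
orientation: [-3.137, 0.001, -2.36]
ft_force: [-1.4, 1.5, 5.1]
gripper_width: 28.4
finger_force: 58.8
[-0.212  0.285 -0.428  0.855 -0.002 -0.994] [ 0.46193407  0.42447656 -0.00723816]
```

```bash
python3 -m crank '[{"translation":[0,0,0],"delta_rot":[0,0,-0.06],"gripper":0.2},{"translation":[0,0,0],"delta_rot":[0,0,-0.16],"gripper":0.2},{"translation":[0,0,0],"delta_rot":[0,0,-0.28],"gripper":0.2},{"translation":[0,0,0],"delta_rot":[0,0,-0.4],"gripper":0.2},{"translation":[0,0,0],"delta_rot":[0,0,-0.52],"gripper":0.2},{"translation":[0,0,0],"delta_rot":[0,0,-0.64],"gripper":0.2},{"translation":[0,0,0],"delta_rot":[0,0,-0.76],"gripper":0.2},{"translation":[0,0,0],"delta_rot":[0,0,-0.88],"gripper":0.2},{"translation":[0,0,0],"delta_rot":[0,0,-1.0],"gripper":0.2},{"translation":[0,0,0],"delta_rot":[0,0,-1.12],"gripper":0.2},{"translation":[0,0,0],"delta_rot":[0,0,-1.24],"gripper":0.2},{"translation":[0,0,0],"delta_rot":[0,0,-1.36],"gripper":0.2},{"translation":[0,0,0],"delta_rot":[0,0,-1.48],"gripper":0.2},{"translation":[0,0,0],"delta_rot":[0,0,-1.6],"gripper":0.2},{"translation":[0,0,0],"delta_rot":[0,0,-1.72],"gripper":0.2},{"translation":[0,0,0],"delta_rot":[0,0,-1.84],"gripper":0.2},{"translation":[0,0,0],"delta_rot":[0,0,-1.96],"gripper":0.2},{"translation":[0,0,0],"delta_rot":[0,0,-2.08],"gripper":0.2},{"translation":[0,0,0],"delta_rot":[0,0,-2.2],"gripper":0.2},{"translation":[0,0,0],"delta_rot":[0,0,-2.2],"gripper":0.2}]'; python3 -c "
from workcell import arm
s=arm.observe();print(s['q'].round(3),s['ft_torque'],s['joint_torque'].round(3))"
```

```text
clock: 15.13
eef_pos: [467.1, -102.9, 58.9]
orientation: [-3.139, 0.003, 1.715]
ft_force: [-5.4, -7.8, 7.2]
gripper_width: 27.9
finger_force: 59.1
[-0.215  0.288 -0.423  0.862 -0.003  1.212] [-1.4410706   0.92443787  0.00795299] [  4.12  -48.373  28.224  -1.391   2.436   2.09 ]
```

```bash
cat > o.py <<'E'
from workcell import arm
s=arm.observe();print("  q6",s['q'][5].round(4),"T",s['ft_torque'].round(2),"jt",s['joint_torque'].round(2)[[0,3,4,5]])
E
python3 -m crank '[{"translation":[-0.03,-0.1,0],"delta_rot":[0,0,0],"gripper":0.2},{"translation":[-0.03,-0.1,0],"delta_rot":[0,0,0],"gripper":0.2}]'; python3 o.py
python3 -m crank '[{"translation":[0,0,0],"delta_rot":[0,0,-0.05],"gripper":0.2},{"translation":[0,0,0],"delta_rot":[0,0,-0.1],"gripper":0.2},{"translation":[0,0,0],"delta_rot":[0,0,-0.1],"gripper":0.2}]'; python3 o.py
python3 -m crank '[{"translation":[0,0,0],"delta_rot":[0,0,-0.05],"gripper":0.2},{"translation":[0,0,0],"delta_rot":[0,0,-0.1],"gripper":0.2},{"translation":[0,0,0],"delta_rot":[0,0,-0.1],"gripper":0.2}]'; python3 o.py
```

```text
clock: 15.3
eef_pos: [467.1, -103.0, 58.9]
orientation: [-3.14, 0.0, 1.723]
ft_force: [-2.8, -2.4, 5.6]
gripper_width: 28.6
finger_force: 59.0
  q6 1.2024 T [-0.31  0.65 -0.05] jt [ 1.06 -1.28  0.72 -0.02]
clock: 15.55
eef_pos: [467.0, -103.0, 58.9]
orientation: [-3.14, 0.001, 1.62]
ft_force: [-3.7, -2.3, 7.2]
gripper_width: 28.3
finger_force: 59.1
  q6 1.3053 T [-0.41  0.77 -0.08] jt [ 1.47 -1.43  0.86  0.81]
clock: 15.8
eef_pos: [466.9, -103.0, 58.9]
orientation: [-3.14, 0.001, 1.52]
ft_force: [-4.7, -2.1, 6.7]
gripper_width: 28.6
finger_force: 59.1
  q6 1.4051 T [-0.4   0.85 -0.02] jt [ 1.53 -1.59  0.9   0.82]
```

```bash
python3 -m crank '[{"translation":[-0.03,-0.03,0],"delta_rot":[0,0,-0.05],"gripper":0.2},{"translation":[-0.03,-0.03,0],"delta_rot":[0,0,-0.1],"gripper":0.2},{"translation":[-0.03,-0.03,0],"delta_rot":[0,0,-0.1],"gripper":0.2}]'; python3 o.py
python3 -m crank '[{"translation":[0,0,0],"delta_rot":[0,0,-0.05],"gripper":0.2},{"translation":[0,0,0],"delta_rot":[0,0,-0.08],"gripper":0.2},{"translation":[0,0,0],"delta_rot":[0,0,-0.08],"gripper":0.2}]'; python3 o.py
python3 -m crank '[{"translation":[0,0,0],"delta_rot":[0,0,-0.04],"gripper":0.2},{"translation":[0,0,0],"delta_rot":[0,0,-0.08],"gripper":0.2},{"translation":[0,0,0],"delta_rot":[0,0,-0.08],"gripper":0.2}]'; python3 o.py
```

```text
clock: 16.05
eef_pos: [466.8, -103.0, 58.9]
orientation: [-3.14, -0.0, 1.42]
ft_force: [-3.6, -0.5, 6.9]
gripper_width: 28.1
finger_force: 59.1
  q6 1.5042 T [-0.12  0.67 -0.01] jt [ 0.56 -1.4   0.35  0.84]
clock: 16.3
eef_pos: [466.7, -103.0, 58.9]
orientation: [-3.14, -0.0, 1.341]
ft_force: [-3.4, -0.6, 7.9]
gripper_width: 28.4
finger_force: 59.1
  q6 1.5829 T [-0.09  0.8  -0.01] jt [ 0.6  -1.53  0.37  0.58]
clock: 16.55
eef_pos: [466.7, -103.0, 58.9]
orientation: [-3.14, -0.0, 1.261]
ft_force: [-4.4, -0.2, 8.0]
gripper_width: 28.1
finger_force: 59.1
  q6 1.6631 T [-0.09  0.81  0.11] jt [ 0.48 -1.66  0.38  0.82]
```

```bash
for i in 1; do
python3 -m crank '[{"translation":[0,0,0],"delta_rot":[0,0,-0.06],"gripper":0.2},{"translation":[0,0,0],"delta_rot":[0,0,-0.06],"gripper":0.2}]'; python3 o.py
python3 -m crank '[{"translation":[0,0,0],"delta_rot":[0,0,-0.06],"gripper":0.2},{"translation":[0,0,0],"delta_rot":[0,0,-0.06],"gripper":0.2}]'; python3 o.py
python3 -m crank '[{"translation":[0,0,0],"delta_rot":[0,0,-0.06],"gripper":0.2},{"translation":[0,0,0],"delta_rot":[0,0,-0.06],"gripper":0.2}]'; python3 o.py; done
```

```text
clock: 16.72
eef_pos: [466.6, -102.8, 58.8]
orientation: [-3.14, -0.001, 1.2]
ft_force: [-3.2, 0.3, 5.5]
gripper_width: 28.4
finger_force: 59.2
  q6 1.7238 T [ 0.09  0.76 -0.01] jt [ 0.31 -1.62  0.19  0.76]
clock: 16.88
eef_pos: [466.6, -102.8, 58.8]
orientation: [-3.14, -0.001, 1.14]
ft_force: [-4.3, 0.5, 6.4]
gripper_width: 28.3
finger_force: 59.2
  q6 1.7839 T [0.08 0.8  0.06] jt [ 0.23 -1.69  0.16  0.86]
clock: 17.05
eef_pos: [466.2, -103.5, 58.8]
orientation: [-3.14, 0.001, 1.08]
ft_force: [-5.7, -4.5, 8.0]
gripper_width: 28.4
finger_force: 59.5
  q6 1.8434 T [-0.8   1.2   0.11] jt [ 2.42 -2.15  1.38  0.86]
```

```bash
python3 -m crank '[{"translation":[0,0,0],"delta_rot":[0,0,-0.04],"gripper":0.2},{"translation":[0,0,0],"delta_rot":[0,0,-0.04],"gripper":0.2}]'; python3 o.py
python3 -m crank '[{"translation":[0,0,0],"delta_rot":[0,0,-0.04],"gripper":0.2},{"translation":[0,0,0],"delta_rot":[0,0,-0.04],"gripper":0.2}]'; python3 o.py
python3 -c "
from h import *
im,d,m=look('scene');cv2.imwrite('pics/k2.png',cv2.resize(im[210:310,280:400],(720,600),interpolation=cv2.INTER_CUBIC))"
```

```text
clock: 17.22
eef_pos: [466.0, -103.5, 58.8]
orientation: [-3.14, 0.001, 1.042]
ft_force: [-5.0, -4.7, 8.1]
gripper_width: 28.4
finger_force: 59.4
  q6 1.8814 T [-0.77  1.23  1.01] jt [ 1.49 -2.21  1.52  1.63]
clock: 17.38
eef_pos: [466.5, -102.7, 58.7]
orientation: [-3.139, -0.001, 1.002]
ft_force: [-3.9, 0.6, 7.2]
gripper_width: 28.2
finger_force: 59.9
  q6 1.9219 T [0.15 0.77 0.37] jt [-0.56 -1.81 -0.01  0.99]
```

View pics/k2.png

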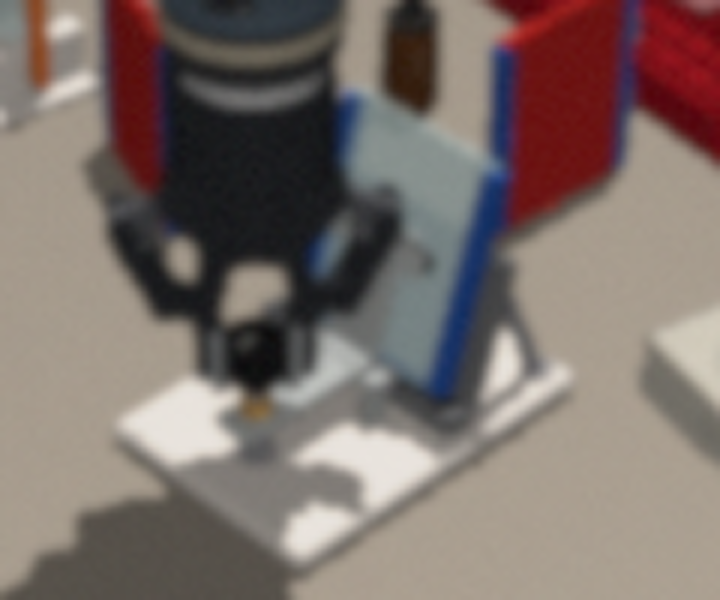

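```bash
python3 -m crank '[{"translation":[0,0,0],"delta_rot":[0,0,-0.03],"gripper":0.2}]'; python3 o.py
python3 -m crank '[{"translation":[0,0,0],"delta_rot":[0,0,-0.03],"gripper":0.2}]'; python3 o.py
python3 -m crank '[{"translation":[0,0,0],"delta_rot":[0,0,0],"gripper":0.2}]'; python3 o.py
```

```text
clock: 17.52
eef_pos: [466.5, -102.6, 58.7]
orientation: [-3.139, -0.001, 0.975]
ft_force: [-5.1, 0.6, 6.9]
gripper_width: 28.4
finger_force: 59.9
  q6 1.949 T [0.14 0.8  1.21] jt [-1.06 -1.88  0.08  0.07]
clock: 17.6
eef_pos: [466.1, -103.3, 58.7]
orientation: [-3.14, 0.001, 0.943]
ft_force: [-5.7, -1.3, 8.9]
gripper_width: 28.4
finger_force: 60.0
  q6 1.9804 T [-0.15  1.29  0.65] jt [ 0.75 -2.26  1.01 -0.19]
clock: 17.68
eef_pos: [466.0, -103.2, 58.7]
orientation: [-3.14, 0.001, 0.942]
ft_force: [-5.7, -2.2, 8.2]
gripper_width: 28.3
finger_force: 60.0
  q6 1.9812 T [-0.56  1.2   0.62] jt [ 1.43 -2.34  1.18  1.09]
```

Torque of 0.6–1.2 N m, with slip, at a total turn of about 2.87 means it is seated. I back off π/2, plus 0.02 for the wind-up.

```bash
python3 -m crank '[{"translation":[0,0,0],"delta_rot":[0,0,0.05],"gripper":0.2},{"translation":[0,0,0],"delta_rot":[0,0,0.15],"gripper":0.2},{"translation":[0,0,0],"delta_rot":[0,0,0.27],"gripper":0.2},{"translation":[0,0,0],"delta_rot":[0,0,0.39],"gripper":0.2},{"translation":[0,0,0],"delta_rot":[0,0,0.51],"gripper":0.2},{"translation":[0,0,0],"delta_rot":[0,0,0.63],"gripper":0.2},{"translation":[0,0,0],"delta_rot":[0,0,0.75],"gripper":0.2},{"translation":[0,0,0],"delta_rot":[0,0,0.87],"gripper":0.2},{"translation":[0,0,0],"delta_rot":[0,0,0.99],"gripper":0.2},{"translation":[0,0,0],"delta_rot":[0,0,1.11],"gripper":0.2},{"translation":[0,0,0],"delta_rot":[0,0,1.23],"gripper":0.2},{"translation":[0,0,0],"delta_rot":[0,0,1.35],"gripper":0.2},{"translation":[0,0,0],"delta_rot":[0,0,1.47],"gripper":0.2},{"translation":[0,0,0],"delta_rot":[0,0,1.55],"gripper":0.2},{"translation":[0,0,0],"delta_rot":[0,0,1.59],"gripper":0.2},{"translation":[0,0,0],"delta_rot":[0,0,1.59],"gripper":0.2},{"translation":[0,0,0],"delta_rot":[0,0,1.59],"gripper":0.2},{"translation":[0,0,0],"delta_rot":[0,0,1.59],"gripper":0.2}]'; python3 o.py
python3 -c "
from h import *
im,d,m=look('scene');cv2.imwrite('pics/k3.png',cv2.resize(im[190:310,260:410],(750,600),interpolation=cv2.INTER_CUBIC))"
```

```text
clock: 19.18
eef_pos: [468.3, -103.0, 58.7]
orientation: [-3.14, 0.002, 2.532]
ft_force: [3.0, 0.3, 7.2]
gripper_width: 28.6
finger_force: 59.8
  q6 0.3945 T [ 0.09 -0.67  0.06] jt [-0.62  1.43 -0.34  0.04]
```

View pics/k3.png

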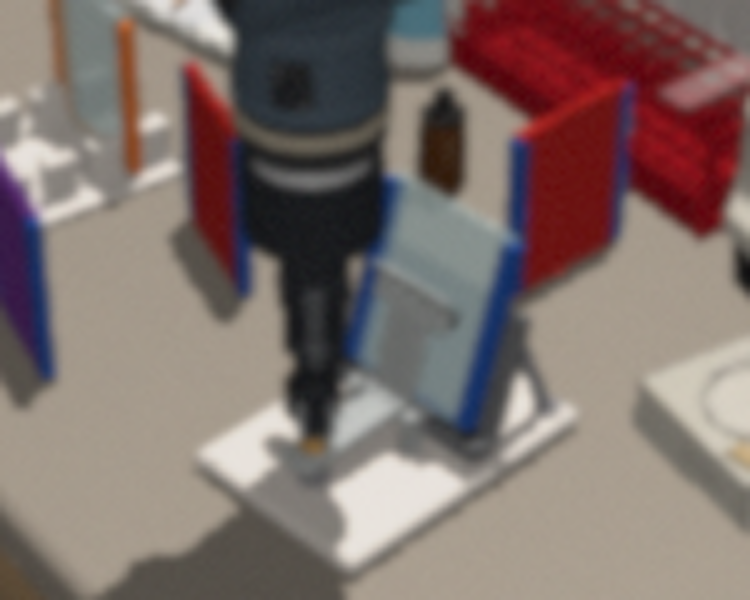

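The picture shows the cassette flat on the rest behind the jaw at (430,310), with the knob still gripped. The tool turned back 1.587 rad, less about 0.02 of wind-up, which makes a quarter turn. I hand in.

```bash
python3 -c "
from workcell import arm
print(arm.sign_off())"
```

```text
the job is handed in; nothing more can be done
None
```

The blue cassette stands in the casting stand against the rest, centred to about 1 mm as near as the cameras show; the thumbscrew was turned to its seat and backed off a quarter turn (about 1.57 rad), the gripper still holds the knob, and the job was handed in at about 19 s (no verdict was shown).

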